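Clear the punching slab and nest the rivet cups on it

TASK

Clear this sandal maker's place: wipe all leather chips off the white slab into its gutter with the scraper block (keep your fingers off the chips), then set the scraper back upright on its green mat. Then stand the blue cup in the middle of the clean slab and nest all the orange cups, in any order, into it as one straight stack, without disturbing the other things on the bench.

Things in the scene. Friction and masses are not known exactly. Their poses are not given: they have to be found in the camera images.
- slab: fixed white slab with a dark steel gutter. Origin: on the bench under the white top's centre. Top 180 mm (x) by 200 mm (y), 60 mm above the bench, black 84 mm ring mark at its centre; lips 6 mm thick rise 10 mm above it along its +x, +y and -y edges. Beyond the open -x edge (x = -90 mm) is the gutter: x -90 to -170 mm, 200 mm long in y, floor 6 mm, walls 40 mm above the bench
- mat: fixed thin green mat, 80 mm (its x) by 150 mm (its y), 3 mm thick, on which the scraper is kept; origin at the centre of its underside, on the bench
- scraper: scraper block standing upright on the green mat: black rubber foot 34 mm (x) by 110 mm (y, the wiping edge), 22 mm high; above it a wooden grip rib 24 mm (x) by 90 mm (y), from 22 to 62 mm high. Origin: centre of the underside. Wipe by moving it along its x. About 0.18 kg
- base_cup: blue stacking cup, base of the nest, open at the top, 52 mm high: upright rim band 67 mm in outer, 60 in inner diameter from 26 to 52 mm high; below it a foot tapering from 56 to 50 mm. Origin: centre of the underside, z up. A cup put into another goes 26 mm deep: its shoulder sits on the other's rim, its origin 26 mm above the other's. About 0.09 kg
- cup_A: orange stacking cup, of the same shape and size as the blue one (52 mm high, 67 mm across the rim band, nests with its origin 26 mm above that of the cup below). Origin: centre of the underside, z up. May be absent
- cup_B: orange stacking cup, of the same shape and size as the blue one (52 mm high, 67 mm across the rim band, nests with its origin 26 mm above that of the cup below). Origin: centre of the underside, z up. May be absent
- cup_C: orange stacking cup, of the same shape and size as the blue one (52 mm high, 67 mm across the rim band, nests with its origin 26 mm above that of the cup below). Origin: centre of the underside, z up. May be absent
- cup_D: orange stacking cup, of the same shape and size as the blue one (52 mm high, 67 mm across the rim band, nests with its origin 26 mm above that of the cup below). Origin: centre of the underside, z up. May be absent
- chip1: loose brown leather-board chip, 26 x 20 x 9 mm, lying on the white slab, at least 40 mm from its lip at +x. Origin: centre of the underside. May be absent
- chip2: loose brown leather-board chip, 26 x 20 x 9 mm, lying on the white slab, at least 40 mm from its lip at +x. Origin: centre of the underside. May be absent
- chip3: loose brown leather-board chip, 26 x 20 x 9 mm, lying on the white slab, at least 40 mm from its lip at +x. Origin: centre of the underside. May be absent
- chip4: loose brown leather-board chip, 26 x 20 x 9 mm, lying on the white slab, at least 40 mm from its lip at +x. Origin: centre of the underside. May be absent
- chip5: loose brown leather-board chip, 26 x 20 x 9 mm, lying on the white slab, at least 40 mm from its lip at +x. Origin: centre of the underside. May be absent
- sandal: bystander: tan sandal, about 270 x 85 mm, 85 mm high, origin under its middle
- glue_jar: bystander: white jar with red cap, 64 mm across, 85 mm high, origin under its centre
- tape_roll: bystander: cardboard tape roll lying flat, 90 mm across, 30 mm high, origin under its centre
- hammer: bystander: hammer lying on the bench, handle to its -x
- dye_bottle: bystander: small amber bottle with blue cap, 60 mm across, 100 mm high, origin under its centre
- brush: bystander: brush lying on the bench, handle to its -x

How it is judged:
On the way, in this order (a step that is already met when the one before it is completed fails the run):
1. all chips lie in the gutter, none left on the slab (z of each of chip1, chip2, chip3, chip4, chip5 in the frame of slab below 0.05 m and x of chip1 in the frame of slab between -0.172 and -0.088 m and y of chip1 in the frame of slab between -0.102 and 0.102 m and x of chip2 in the frame of slab between -0.172 and -0.088 m and y of chip2 in the frame of slab between -0.102 and 0.102 m and x of chip3 in the frame of slab between -0.172 and -0.088 m and y of chip3 in the frame of slab between -0.102 and 0.102 m and x of chip4 in the frame of slab between -0.172 and -0.088 m and y of chip4 in the frame of slab between -0.102 and 0.102 m and x of chip5 in the frame of slab between -0.172 and -0.088 m and y of chip5 in the frame of slab between -0.102 and 0.102 m), for 0.2 s.
2. the scraper stands upright on the green mat, its centre within 30 mm of the mat's centre, released (horizontal distance between scraper and mat below 0.03 m and height (world z) of scraper below 0.008 m and angle between scraper's own z axis and vertical below 0.1 rad and contact force between the fingers and scraper below 0.1 N), for 0.2 s.
3. the blue cup stands upright and released on the slab, its centre within 50 mm of the slab's centre (horizontal distance between base_cup and slab below 0.05 m and height (world z) of base_cup between 0.056 and 0.064 m and angle between base_cup's own z axis and vertical below 0.07 rad and contact force between the fingers and base_cup below 0.1 N), for 0.2 s.
At the end, for the whole second after the job is handed in: Chips in the gutter; scraper upright on the mat within 30 mm of its centre; blue cup upright on the slab within 50 mm of its centre; all orange cups in one upright stack on it, each within 4 mm of concentric and fully home (origin 23 to 29 mm above that of the cup beneath); all released, at rest (all of step 1 and all of step 2 and horizontal distance between base_cup and slab below 0.05 m and height (world z) of base_cup between 0.056 and 0.064 m and angle between each of base_cup, cup_A, cup_B, cup_C, cup_D's own z axis and vertical below 0.07 rad and ((horizontal distance between cup_A and base_cup below 0.004 m and z of cup_A in the frame of base_cup between 0.023 and 0.029 m) or (horizontal distance between cup_A and cup_B below 0.004 m and z of cup_A in the frame of cup_B between 0.023 and 0.029 m) or (horizontal distance between cup_A and cup_C below 0.004 m and z of cup_A in the frame of cup_C between 0.023 and 0.029 m) or (horizontal distance between cup_A and cup_D below 0.004 m and z of cup_A in the frame of cup_D between 0.023 and 0.029 m)) and ((horizontal distance between cup_B and base_cup below 0.004 m and z of cup_B in the frame of base_cup between 0.023 and 0.029 m) or (horizontal distance between cup_B and cup_A below 0.004 m and z of cup_B in the frame of cup_A between 0.023 and 0.029 m) or (horizontal distance between cup_B and cup_C below 0.004 m and z of cup_B in the frame of cup_C between 0.023 and 0.029 m) or (horizontal distance between cup_B and cup_D below 0.004 m and z of cup_B in the frame of cup_D between 0.023 and 0.029 m)) and ((horizontal distance between cup_C and base_cup below 0.004 m and z of cup_C in the frame of base_cup between 0.023 and 0.029 m) or (horizontal distance between cup_C and cup_A below 0.004 m and z of cup_C in the frame of cup_A between 0.023 and 0.029 m) or (horizontal distance between cup_C and cup_B below 0.004 m and z of cup_C in the frame of cup_B between 0.023 and 0.029 m) or (horizontal distance between cup_C and cup_D below 0.004 m and z of cup_C in the frame of cup_D between 0.023 and 0.029 m)) and ((horizontal distance between cup_D and base_cup below 0.004 m and z of cup_D in the frame of base_cup between 0.023 and 0.029 m) or (horizontal distance between cup_D and cup_A below 0.004 m and z of cup_D in the frame of cup_A between 0.023 and 0.029 m) or (horizontal distance between cup_D and cup_B below 0.004 m and z of cup_D in the frame of cup_B between 0.023 and 0.029 m) or (horizontal distance between cup_D and cup_C below 0.004 m and z of cup_D in the frame of cup_C between 0.023 and 0.029 m)) and linear speed of each of base_cup, cup_A, cup_B, cup_C, cup_D below 0.02 m/s); the robot touches nothing.
It fails at once if the fingers press on a chip (more than 1 N): chips are moved with the scraper (contact force between the fingers and chip1 above 1 N or contact force between the fingers and chip2 above 1 N or contact force between the fingers and chip3 above 1 N or contact force between the fingers and chip4 above 1 N or contact force between the fingers and chip5 above 1 N).
It fails at once if a bystander (sandal, jar, tape roll, hammer, bottle, brush) is moved more than 30 mm (distance of any of sandal, glue_jar, tape_roll, hammer, dye_bottle, brush from where it was at the start of the episode above 0.03 m).
Of cup_A, cup_B, cup_C, cup_D only 3 to 4 are there at a start; the rules pass over those that are not, and their reading is None.
Of chip1, chip2, chip3, chip4, chip5 only 4 to 5 are there at a start; the rules pass over those that are not, and their reading is None.
At some moment in a run one of base_cup, cup_A, cup_B, cup_C, cup_D may be knocked a few centimetres aside while the robot is not near it.
It also fails if it takes over 208 s, if anything falls off the work surface, if the arm or the gripper's body presses on something with over 40 N, if the wrist force passes 120 N, or if a joint passes its speed limit or range.

ROBOT

A 6-joint arm with a two-finger parallel gripper is mounted at the origin on the work surface. World frame = base frame: x ahead of the robot, y to its left, z up, the work surface at z = 0. Lengths are in m, angles in rad, forces in N, time in s.
With the tool pointing down it reaches from about 0.3 to 0.875 m from the base axis. Payload 6.4 kg.
Tool frame: the origin (TCP) lies on the centre line of the jaws, within the pads' length; the fingertips stand 8 mm ahead of it and the grasp point (between the pads) lies 11 mm behind it; z points along the fingers, y is the line along which they close (so a half turn about z gives the same grasp; the last joint's range is limited). The gripper opens to 85 mm and grips with 20 to 120 N. Pads are 22 mm wide; open, the fingers measure 114 mm over their backs; the gripper's body (76 mm by 85 mm) begins 54 mm behind the grasp point. The pads swing forward as they close: fully open they stand 13 mm farther back than shut.
Start: joints at [0.937, 0.181, 1.607, -0, 1.354, -0.206], TCP at [0.239, 0.523, 0.239] pointing down, gripper open.
Joint ranges: [-2.99, 2.99], [-0.89, 2.07], [0.3, 2.58], [-1.14, 4.28], [0, 2.63], [-3.12, 3.12]. Speed limits (rad/s): [2.57, 2.57, 3.01, 3.14, 3.14, 3.14].

INTERFACE

Orientations are given as a unit quaternion [w, x, y, z].
In Python, from bench import ctrl gives the robot as it stands.
- The arm moves only by the shell command python3 -m handwheel 'ROWS' [OPENING]. ROWS is JSON, a list that holds one entry, the list of rows, each a list of 4 numbers: the shift along the tool's x, y, z each as a share of 20 cm, from -1 to 1, then the turn about the tool's z as a share of 1.5 rad, from -1 to 1. In form: [[[x, y, z, twist], ...]]. A call has 1 to 10 rows; each row is the pose to reach, as a shift and turn from the pose commanded when the call began, along the tool's axes at that moment; what a row does not reach only later rows make up. A row lasts 1/8 s, in which the tool goes at most 62.5 mm and 10.7 degrees, less where a joint would pass 70% of its speed; a pose out of reach is approached as far as the arm can. A call with a number of a shift or a turn outside -1 to 1 is refused whole. A call with a gripper value outside its range is refused whole. OPENING is the finger opening in mm, from 0 to 85.4, set as the call begins (- or left out, the last holds). The fingers move at their own pace and stop on an object; the grip force is fixed at half the most. Time passes only in rows, so rows that repeat a pose let the fingers close. It gives the time, the measured TCP pose, the force, the opening and the grip force at its end, in the units of the state.
- ctrl.get_obs(): the state, without advancing time (a new reading comes with each control period).
- ctrl.camera(name): name is "side" or "top"; returns a dict with "color" (480x640x3 uint8, red, green, blue), "range_z" (480x640 float32, m along the optical axis (not along the pixel's ray), 0 where there is no reading), "K" (3x3 intrinsics, pixels), "pose" (4x4, takes a point from camera to world coordinates). Camera axes: x right, y down, z forward; pixel columns grow to the right and rows downward; lengths in m; the calibration is good to about 2 mm. A picture is of the moment at which its call begins.
- ctrl.hand_in(): hands the job in; it is judged then, once.
The state is a dict: "time_s": time; "q": joint angles; "dq": joint speeds; "joint_efforts": joint torques, N m; "eef_pos": TCP position; "eef_rot": TCP orientation; "wrist_force": force on the tool from outside, world axes, zero at the start; "torque": the same for the moment, N m; "opening": opening from 0.0 (shut) to 1.0 (fully open); "grasp_force": force on a finger pad.
Only numpy, scipy, OpenCV 4.12 (cv2) and the standard library are available. Lean on these libraries where they do the work, as an engineer would, in place of code of your own. Each camera call takes 0.05 s, during which the arm holds its last target. There are 200 camera calls.

## Working session

There is one attempt and no reset: what is moved stays moved. The work goes in short steps, Python scripts to look and compute and a shell command to move; the robot and the scene stay as the last step left them, time stands still between calls to the robot, and variables do not carry over. Pictures are saved under pics/ and viewed, at most 14 in all, crops included, and the job is handed in when it is done.

```bash
ls; mkdir -p pics; cat > h.py <<'E'
import numpy as np, cv2
from bench import ctrl
def snap(n,f):
    c=ctrl.camera(n); np.savez(''+f+'.npz',**c)
    cv2.imwrite(f'pics/{f}.png',c['color'][:,:,::-1]); return c
def pts(c):
    K,T=c['K'],c['pose']; z=c['range_z']; v,u=np.mgrid[:480,:640]
    P=np.stack([(u-K[0,2])/K[0,0]*z,(v-K[1,2])/K[1,1]*z,z],-1)
    return P@T[:3,:3].T+T[:3,3]
def ray(c,u,v,h):
    K,T=c['K'],c['pose']; d=T[:3,:3]@[(u-K[0,2])/K[0,0],(v-K[1,2])/K[1,1],1]; o=T[:3,3]
    return o+d*(h-o[2])/d[2]
E
python3 - <<'E'
from h import *
for n in('top','side'):
    c=snap(n,n+'0'); print(n,c['pose'].round(3).tolist(),c['K'][0,0])
print(ctrl.get_obs())
E
```

```text
pics
top [[-0.018, -0.993, 0.117, 0.402], [-1.0, 0.018, -0.0, 0.034], [-0.002, -0.117, -0.993, 1.257], [0.0, 0.0, 0.0, 1.0]] 480.42413103644276
side [[0.837, -0.319, 0.444, -0.231], [-0.547, -0.47, 0.693, -1.189], [-0.013, -0.823, -0.568, 1.086], [0.0, 0.0, 0.0, 1.0]] 580.8903091311314
{'time_s': 0.1, 'q': array([ 9.36748264e-01,  1.81442483e-01,  1.60791717e+00, -1.66873716e-05,
        1.35384365e+00, -2.06310162e-01]), 'dq': array([-0.00176508,  0.0001893 , -0.00229984,  0.00231902, -0.0003003 ,
        0.00011426]), 'joint_efforts': array([ 9.37193690e-04, -4.45877910e+01, -3.52236521e+01, -2.51017482e-04,
        4.08188294e-03, -3.99432201e-05]), 'eef_pos': array([0.23820871, 0.52278656, 0.23848347]), 'eef_rot': array([-3.21072231e-04,  2.12240453e-01,  9.77217141e-01, -7.38595175e-04]), 'wrist_force': array([ 0.52110276, -0.16688977,  0.28761067]), 'torque': array([ 0.01535156,  0.01903308, -0.02903551]), 'grasp_force': 0.0, 'opening': 1.001169630727737}
```

View pics/top0.png

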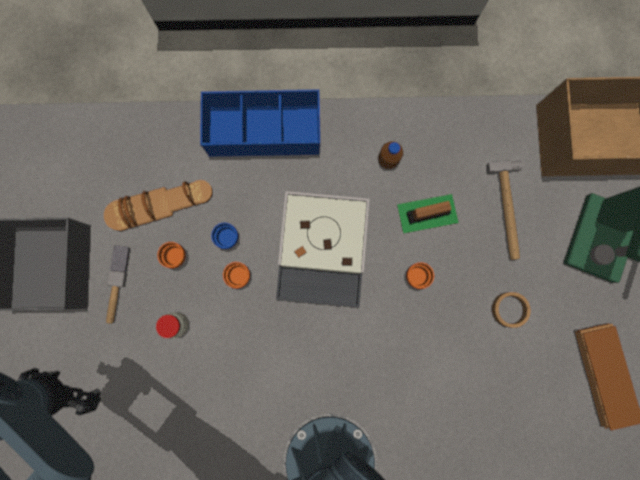

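View pics/side0.png

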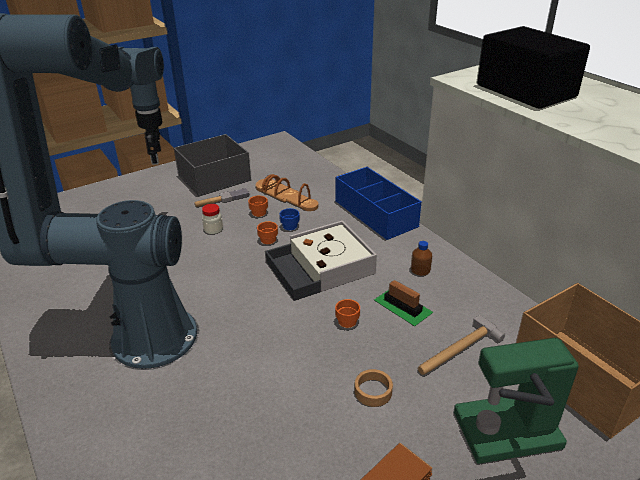

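The top view shows:
- orange cups at (172,256), (237,275) and (420,276), and the blue cup at (225,236)
- four chips on the slab at (305,225), (327,244), (300,252) and (347,262)
- the scraper at (431,212) on the mat, standing upright

The side view agrees.

```bash
cat >> h.py <<'E'
def circ(xy,r=None):
    from scipy.optimize import least_squares
    f=lambda p:np.hypot(*(xy-p[:2]).T)-(p[2] if r is None else r)
    s=least_squares(f,[*((xy.max(0)+xy.min(0))/2),.033],loss='soft_l1',f_scale=.002); return s.x
def masks(c):
    hsv=cv2.cvtColor(c['color'],cv2.COLOR_RGB2HSV).astype(int); H,S,V=np.moveaxis(hsv,-1,0)
    return dict(orange=(S>170)&(H<14)&(V>80),blue=(S>150)&(H>105)&(H<125)&(V>50))
def cups(c,zlo=.0,hi=.4):
    "per blob: centre of the outline of its top 8 mm"
    P=pts(c)
    for col,m in masks(c).items():
        n,l,st,ce=cv2.connectedComponentsWithStats(m.astype(np.uint8))
        for i in range(1,n):
            if not 60<st[i,4]<3000: continue
            q=P[(l==i)]; z=np.percentile(q[:,2],97); 
            if z<.03: continue
            t=q[q[:,2]>z-.008]; b=t[:,:2]
            print(col,ce[i].round(),st[i,4],'ztop',z.round(3),'mean',b.mean(0).round(4),'rect mid',((b.max(0)+b.min(0))/2).round(4),'size',(b.max(0)-b.min(0)).round(3),'fit',circ(b).round(4))
E
python3 - <<'E'
from h import *
for n in('top0','side0'):
    c=dict(np.load(n+'.npz')); print(n); cups(c); P=pts(c)
    X,Y,Z=np.moveaxis(P,-1,0)
    reg=(X>.3)&(X<.75)
    s=reg&(abs(Y-.05)<.2)&(abs(Z-.065)<.012)&(c['color'].min(-1)>120)
    r=cv2.minAreaRect((P[s][:,:2]*1000).astype(np.float32)); print('slab',r,np.median(Z[s]),cv2.boxPoints(r).round())
    col=c['color'].astype(int)
    g=reg&(col[...,1]>col[...,0]+40)&(col[...,1]>col[...,2]+20)&(Z<.02)&(Y<-.05)&(Y>-.4)
    r=cv2.minAreaRect((P[g][:,:2]*1000).astype(np.float32)); print('mat',r,np.median(Z[g]),cv2.boxPoints(r).round())
    k=reg&(abs(Z-.064)<.008)&(Y<-.1)&(Y>-.35)&(X>.5)&(X<.63)
    r=cv2.minAreaRect((P[k][:,:2]*1000).astype(np.float32)); print('grip',k.sum(),r,np.median(Z[k]),P[k].mean(0))
    im=cv2.resize(c['color'][185:310,270:470] if n=='top0' else c['color'][215:325,260:440],None,fx=4 if n=='top0' else 4.4,fy=4 if n=='top0' else 4.4,interpolation=cv2.INTER_CUBIC)
    cv2.imwrite('pics/%s_z.png'%n,im[:,:,::-1])
E
```

```text
top0
orange [171. 255.] 491 ztop 0.054 mean [0.509  0.3656] rect mid [0.4767 0.2274] size [0.149 0.386] fit [0.3698 0.2315 0.1999]
orange [236. 275.] 496 ztop 0.054 mean [0.454  0.2075] rect mid [0.4473 0.1451] size [0.09  0.221] fit [0.3334 0.1506 0.1354]
orange [420. 276.] 500 ztop 0.054 mean [ 0.4483 -0.2207] rect mid [ 0.4452 -0.1166] size [0.086 0.302] fit [ 0.3331 -0.1084  0.159 ]
orange [168. 326.] 383 ztop 0.089 mean [0.3448 0.3831] rect mid [0.3616 0.2222] size [0.082 0.376] fit [0.3448 0.384  0.0184]
blue [394. 148.] 78 ztop 0.104 mean [ 0.7729 -0.1744] rect mid [ 0.7724 -0.1739] size [0.023 0.023] fit [ 0.7727 -0.1742  0.0086]
blue [225. 236.] 481 ztop 0.053 mean [0.5485 0.2347] rect mid [0.4955 0.1603] size [0.186 0.252] fit [0.4206 0.1788 0.1458]
slab ((571.797607421875, 2.791229248046875), (212.15737915039062, 187.02224731445312), 83.7742919921875) 0.06074018773943979 [[ 467.  -93.]
 [ 653. -113.]
 [ 676.   98.]
 [ 490.  118.]]
mat ((623.5492553710938, -273.98681640625), (77.9720687866211, 148.5480499267578), 9.737088203430176) 0.003702150290255224 [[ 573. -207.]
 [ 598
[... 1377 characters left out ...]
[ 4.9394 -3.1099  5.5152]
blue [423. 245.] 72 ztop 0.101 mean [ 0.7733 -0.179 ] rect mid [ 0.7739 -0.1783] size [0.028 0.03 ] fit [ 0.7733 -0.178   0.0108]
slab ((571.972900390625, 2.862701416015625), (221.16415405273438, 191.77125549316406), 83.1894760131836) 0.05860308762728872 [[ 464.  -96.]
 [ 654. -118.]
 [ 680.  101.]
 [ 490.  124.]]
mat ((622.1016845703125, -274.9986267089844), (86.10826110839844, 153.61631774902344), 11.798090934753418) 0.0014736879950491 [[ 564. -209.]
 [ 596. -359.]
 [ 680. -341.]
 [ 649. -191.]]
grip 295 ((614.4261474609375, -193.08206176757812), (100.78843688964844, 247.04928588867188), 25.229650497436523) 0.06283611059108352 [ 0.605053   -0.20862106  0.06283898]
```

View pics/top0_z.png

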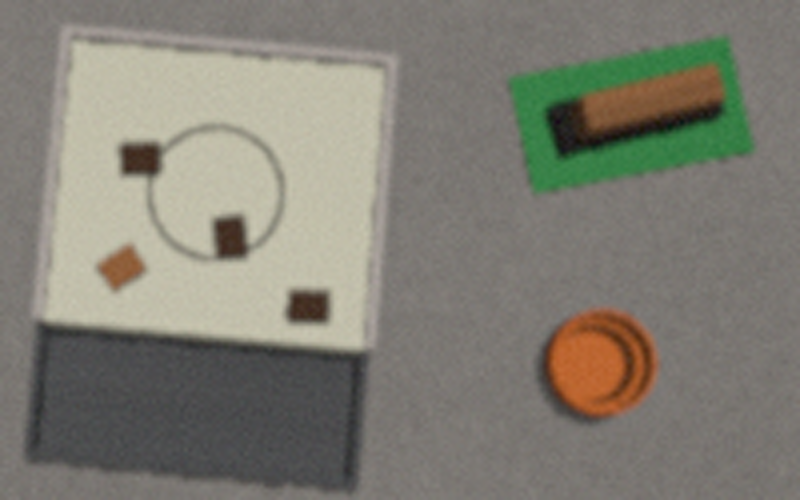

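The enlarged crop shows the ring centre at crop (217,192). It puts the chips at (140,158), (121,268), (230,237) and (309,306), and the scraper roughly in line with its mat. Zero-range pixels spoiled the cup fits, so I'm filtering them out.

```bash
sed -i 's/z-.008\]; b/z-.008]; t=t[t[:,2]<z+.006]; t=t[np.hypot(*(t-np.median(t,0))[:,:2].T)<.06]; b/; s/q=P\[(l==i)\]/q=P[(l==i)\&(c["range_z"]>0)]/' h.py
cat >> h.py <<'E'
def plan(x,y,z,yaw):
    from scipy.spatial.transform import Rotation as Ro
    o=ctrl.get_obs(); w,a,b,d=o['eef_rot']; R=Ro.from_quat([a,b,d,w]).as_matrix()
    s=R.T@(np.array([x,y,z])-o['eef_pos'])/.2; cur=np.arctan2(R[1,1],R[0,1])
    t=-(yaw-cur); t=(t+np.pi/2)%np.pi-np.pi/2
    print('plan',s.round(3),'twist',round(t/1.5,3),'at',o['eef_pos'].round(4),'yaw',round(cur,3),'op',round(o['opening'],3),'q6',o['q'][5].round(2))
E
python3 - <<'E'
from h import *
for n in('top0','side0'):
    c=dict(np.load(n+'.npz')); print(n); cups(c); P=pts(c); X,Y,Z=np.moveaxis(P,-1,0); ok=c['range_z']>0
    k=ok&(abs(Z-.064)<.006)&(abs(Y+.27)<.1)&(abs(X-.62)<.07)
    xy=(P[k][:,:2]*1000).astype(np.float32); print('grip',k.sum(),cv2.minAreaRect(xy),xy.mean(0),cv2.PCACompute(xy,None)[1][0])
c=dict(np.load('top0.npz')); f=lambda u,v,h:ray(c,270+(u+.5)/4-.5,185+(v+.5)/4-.5,h)[:2].round(4)
C=f(217,192,.06); print('ring',C)
print('corners',f(72,45,.07),f(388,65,.07),f(40,322,.06),f(368,350,.06))
a=-.112;R=np.array([[np.cos(a),np.sin(a)],[-np.sin(a),np.cos(a)]])
for p in((140,158),(121,268),(230,237),(309,306)): print((R@(f(*p,.069)-C)).round(4))
plan(.62,-.275,.24,.19)
E
```

```text
top0
orange [171. 255.] 491 ztop 0.053 mean [0.5134 0.3796] rect mid [0.52   0.3889] size [0.062 0.063] fit [0.5215 0.3897 0.0308]
orange [236. 275.] 496 ztop 0.054 mean [0.4567 0.2165] rect mid [0.4642 0.2243] size [0.056 0.063] fit [0.4676 0.2248 0.0308]
orange [420. 276.] 500 ztop 0.053 mean [ 0.4497 -0.2257] rect mid [ 0.457  -0.2362] size [0.062 0.064] fit [ 0.4583 -0.2367  0.0308]
orange [168. 326.] 383 ztop 0.089 mean [0.3447 0.3841] rect mid [0.346  0.3834] size [0.05  0.053] fit [0.3448 0.3841 0.0184]
blue [394. 148.] 78 ztop 0.104 mean [ 0.7729 -0.1744] rect mid [ 0.7724 -0.1739] size [0.023 0.023] fit [ 0.7727 -0.1742  0.0086]
blue [225. 236.] 481 ztop 0.052 mean [0.5562 0.2455] rect mid [0.5637 0.2542] size [0.053 0.064] fit [0.568  0.2547 0.0308]
grip 341 ((623.427490234375, -272.7600402832031), (24.03396987915039, 89.9991455078125), 12.555450439453125) [ 623.04474 -272.31143] [-0.22056167  0.9753731 ]
side0
orange [258. 205.] 318 ztop 0.052 mean [0.5228 0.3879] rect mid [0.5209 0.3906] size [0.066 0.074] fit [0.5218 0.3881 0.0321]
orange [210. 209.] 160 ztop 0.088 mean 
[... 831 characters left out ...]
192.4363   95.1199  214.1577]
blue [289. 218.] 337 ztop 0.051 mean [0.5688 0.2534] rect mid [0.5681 0.2556] size [0.068 0.07 ] fit [0.5689 0.2539 0.0311]
blue [423. 245.] 72 ztop 0.101 mean [ 0.7733 -0.179 ] rect mid [ 0.7739 -0.1783] size [0.028 0.03 ] fit [ 0.7733 -0.178   0.0108]
grip 214 ((622.0997314453125, -276.97265625), (30.150211334228516, 92.10494232177734), 11.78170108795166) [ 621.68823 -276.8043 ] [-0.22697219  0.9739012 ]
ring [0.5685 0.0024]
corners [0.6621 0.0919] [ 0.6457 -0.1064] [0.4886 0.1145] [ 0.4675 -0.0895]
[0.0155 0.0499]
[-0.0543  0.0551]
[-0.0287 -0.0106]
[-0.067  -0.0632]
plan [-3.392 -2.838 -0.004] twist 0.635 at [0.2382 0.5228 0.2385] yaw 1.143 op 1.001 q6 -0.21
```

Both cameras agree to within 2–4 mm. Sizes check out too: rib 24x90 mm, cup tops 52 mm. There are 3 orange cups and 4 chips. Moving towards the scraper.

```bash
A='-1,-0.837,0,0'
python3 -m handwheel '[[[-1,-0.837,0,0],[-1,-0.837,0,0],[-1,-0.837,0,0],[-1,-0.837,0,0],[-1,-0.837,0,0]]]' 60
python3 -m handwheel '[[[-1,-0.837,0,0],[-1,-0.837,0,0],[-1,-0.837,0,0],[-1,-0.837,0,0],[-1,-0.837,0,0]]]'
python3 -m handwheel '[[[-1,-0.837,0,0],[-1,-0.837,0,0],[-1,-0.837,0,0],[-1,-0.837,0,0],[-1,-0.837,0,0]]]'
python3 -m handwheel '[[[0,0,0,0.62],[0,0,0,0.62],[0,0,0,0.62],[0,0,0,0.62],[0,0,0,0.62],[0,0,0,0.62]]]'
python3 -c "
from h import *
plan(.6228,-.2745,.12,.22)"
```

```text
time_s: 0.72
eef_pos: [0.3522, 0.285, 0.2391]
eef_rot: [0.0, 0.215, 0.977, -0.0]
wrist_force: [-0.1, 0.4, -1.1]
opening: 0.705
grasp_force: 0.0
time_s: 1.35
eef_pos: [0.4648, 0.0501, 0.2391]
eef_rot: [-0.0, 0.214, 0.977, -0.0]
wrist_force: [-0.4, 0.1, -0.2]
opening: 0.703
grasp_force: 0.0
time_s: 1.98
eef_pos: [0.5772, -0.1844, 0.2383]
eef_rot: [-0.0, 0.213, 0.977, 0.0]
wrist_force: [-0.4, -0.0, -0.5]
opening: 0.707
grasp_force: 0.0
time_s: 2.72
eef_pos: [0.5761, -0.1804, 0.239]
eef_rot: [-0.001, 0.627, 0.779, 0.0]
wrist_force: [0.1, -0.2, 0.1]
opening: 0.702
grasp_force: 0.0
plan [-0.51   0.127  0.594] twist -0.002 at [ 0.5761 -0.1804  0.239 ] yaw 0.217 op 0.702 q6 -0.72
```

```bash
python3 -m handwheel '[[[-0.51,0.127,0,0],[-0.51,0.127,0,0],[-0.51,0.127,0.5,0],[-0.51,0.127,0.5,0],[-0.51,0.127,0.5,0]]]' >/dev/null
python3 -c "
from h import *
plan(.6228,-.2745,.041,.22)"
```

```text
plan [-0.007  0.015  0.469] twist -0.002 at [ 0.6203 -0.2742  0.1348] yaw 0.217 op 0.7 q6 -0.81
```

```bash
python3 -m handwheel '[[[-0.007,0.015,0.25,0],[-0.007,0.015,0.4,0],[-0.007,0.015,0.469,0],[-0.007,0.015,0.469,0]]]'
python3 -m handwheel '[[[0,0,0,0],[0,0,0,0],[0,0,0,0],[0,0,0,0],[0,0,0,0]]]' 15
python3 -m handwheel '[[[0,0,0,0],[0,0,0,0],[0,0,-0.05,0],[0,0,-0.1,0],[0,0,-0.3,0],[0,0,-0.5,0],[0,0,-0.5,0]]]'
python3 - <<'E'
from h import *
plan(.6228,-.2745,.141,.22); snap('side','s1'); c=dict(np.load('s1.npz')); cv2.imwrite('pics/s1z.png',cv2.resize(c['color'][180:340,300:480],None,fx=3,fy=3)[:,:,::-1])
E
```

```text
time_s: 3.85
eef_pos: [0.6264, -0.2776, 0.0465]
eef_rot: [0.0, 0.627, 0.779, 0.0]
wrist_force: [-1.1, 0.0, 0.3]
opening: 0.698
grasp_force: 0.0
time_s: 4.47
eef_pos: [0.6268, -0.2785, 0.0476]
eef_rot: [0.001, 0.628, 0.778, 0.0]
wrist_force: [-0.8, -0.1, 6.8]
opening: 0.27
grasp_force: 59.8
time_s: 5.35
eef_pos: [0.6282, -0.2793, 0.1509]
eef_rot: [0.004, 0.628, 0.778, 0.0]
wrist_force: [-0.2, 0.9, -1.9]
opening: 0.271
grasp_force: 59.1
plan [ 0.03  -0.022  0.049] twist -0.005 at [ 0.6282 -0.2793  0.1509] yaw 0.213 op 0.271 q6 -0.8
```

View pics/s1z.png

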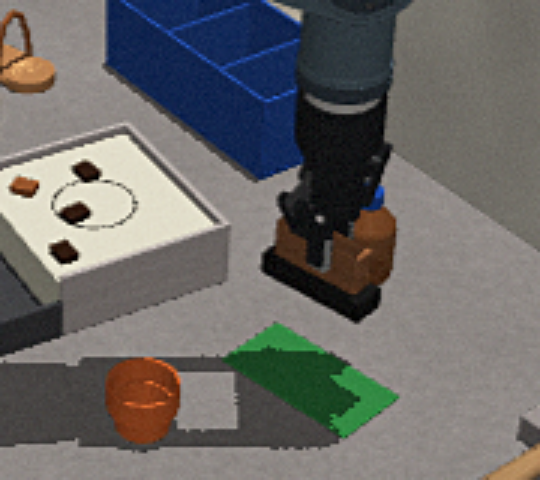

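The crop shows the scraper held level above its mat. Next is the start of stroke 1, at slab y = -40 mm.

```bash
python3 -m handwheel '[[[0,0,-0.2,0.22],[0,0,-0.2,0.22],[0,0,-0.2,0.22],[0,0,-0.2,0.22]]]' >/dev/null
python3 -c "
from h import *
plan(.625,-.0488,.18,-.105)"
```

```text
plan [ 1.134 -0.129  0.02 ] twist -0.006 at [ 0.6248 -0.2772  0.1835] yaw -0.114 op 0.269 q6 -0.48
```

```bash
python3 -m handwheel '[[[0.25,-0.03,0,0],[0.5,-0.06,0,0],[0.75,-0.09,0,0],[1,-0.129,0,0],[1,-0.129,0,0],[1,-0.129,0,0]]]' >/dev/null
python3 -m handwheel '[[[0.134,0,0,0],[0.134,0,0,0],[0.134,0,0,0]]]' >/dev/null
python3 -c "
from h import *
plan(.625,-.0488,.107,-.105)"
```

```text
plan [ 0.01  -0.009  0.391] twist -0.008 at [ 0.6266 -0.0509  0.1852] yaw -0.118 op 0.268 q6 -0.15
```

```bash
python3 -m handwheel '[[[0.01,-0.009,0.15,-0.008],[0.01,-0.009,0.28,-0.008],[0.01,-0.009,0.36,-0.008],[0.01,-0.009,0.391,-0.008],[0.01,-0.009,0.391,-0.008],[0.01,-0.009,0.391,-0.008]]]'
python3 -c "
from h import *
plan(.625,-.0488,.107,-.105)"
```

```text
time_s: 7.78
eef_pos: [0.6259, -0.0476, 0.1085]
eef_rot: [0.001, 0.743, 0.669, 0.001]
wrist_force: [-0.6, 0.5, -1.4]
opening: 0.27
grasp_force: 59.1
plan [-0.007 -0.004  0.007] twist 0.0 at [ 0.6259 -0.0476  0.1085] yaw -0.105 op 0.27 q6 -0.16
```

```bash
python3 -m handwheel '[[[-0.004,-0.06,0.006,0],[-0.004,-0.14,0.006,0],[-0.004,-0.22,0.006,0],[-0.004,-0.3,0.006,0],[-0.004,-0.38,0.006,0],[-0.004,-0.46,0.006,0],[-0.004,-0.54,0.006,0],[-0.004,-0.62,0.006,0],[-0.004,-0.7,0.006,0],[-0.004,-0.77,0.006,0]]]'
python3 -m handwheel '[[[0,0,0,0],[0,0,0,0],[0,0,-0.1,0],[0,0,-0.25,0],[0,0,-0.3,0],[0,0,-0.3,0]]]'
python3 -c "
from h import *
print(.568+.0617+.0037, .0025-.0065+.0348)
plan(.6334,.0308,.165,-.105)"
```

```text
time_s: 9.02
eef_pos: [0.4708, -0.0317, 0.1064]
eef_rot: [0.0, 0.743, 0.669, 0.0]
wrist_force: [-0.5, -1.1, -0.7]
opening: 0.273
grasp_force: 59.2
time_s: 9.78
eef_pos: [0.4725, -0.0321, 0.1664]
eef_rot: [0.001, 0.743, 0.669, 0.0]
wrist_force: [-0.6, -0.6, -2.2]
opening: 0.273
grasp_force: 59.2
0.6334 0.030799999999999998
plan [0.397 0.767 0.008] twist 0.0 at [ 0.4725 -0.0321  0.1664] yaw -0.105 op 0.273 q6 -0.21
```

```bash
python3 -m handwheel '[[[0.1,0.19,0,0],[0.2,0.38,0,0],[0.3,0.57,0,0],[0.397,0.767,0,0],[0.397,0.767,0,0],[0.397,0.767,0,0],[0.397,0.767,0.15,0],[0.397,0.767,0.26,0],[0.397,0.767,0.295,0],[0.397,0.767,0.295,0]]]'
python3 -c "
from h import *
plan(.6334,.0308,.107,-.105)"
```

```text
time_s: 11.02
eef_pos: [0.632, 0.0307, 0.107]
eef_rot: [-0.0, 0.743, 0.669, -0.0]
wrist_force: [0.4, -0.4, -1.4]
opening: 0.265
grasp_force: 59.6
plan [ 0.001  0.007 -0.   ] twist -0.0 at [0.632  0.0307 0.107 ] yaw -0.106 op 0.265 q6 -0.03
```

```bash
python3 -m handwheel '[[[0,-0.06,0,0],[0,-0.14,0,0],[0,-0.22,0,0],[0,-0.3,0,0],[0,-0.38,0,0],[0,-0.46,0,0],[0,-0.54,0,0],[0,-0.62,0,0],[0,-0.7,0,0],[0,-0.77,0,0]]]'
python3 -m handwheel '[[[0,0,0,0],[0,0,0,0],[0,0,-0.1,0],[0,0,-0.25,0],[-0.25,0.2,-0.4,0],[-0.5,0.4,-0.4,0],[-0.75,0.6,-0.4,0],[-1,0.77,-0.4,0],[-1,0.77,-0.4,0],[-1,0.77,-0.4,0]]]'
python3 - <<'E'
from h import *
snap('top','t2'); c=dict(np.load('t2.npz')); cv2.imwrite('pics/t2z.png',cv2.resize(c['color'][180:310,260:440],None,fx=4,fy=4)[:,:,::-1])
plan(.6268,-.2785,.14,.213)
E
```

```text
time_s: 12.28
eef_pos: [0.4789, 0.0472, 0.108]
eef_rot: [0.001, 0.743, 0.669, 0.0]
wrist_force: [0.1, -0.6, -2.1]
opening: 0.267
grasp_force: 59.6
time_s: 13.52
eef_pos: [0.6117, -0.1684, 0.1863]
eef_rot: [-0.001, 0.744, 0.669, -0.0]
wrist_force: [-0.2, -0.4, -1.4]
opening: 0.265
grasp_force: 59.7
plan [-0.545  0.135  0.232] twist -0.212 at [ 0.6114 -0.1673  0.1865] yaw -0.105 op 0.272 q6 -0.35
```

View pics/t2z.png

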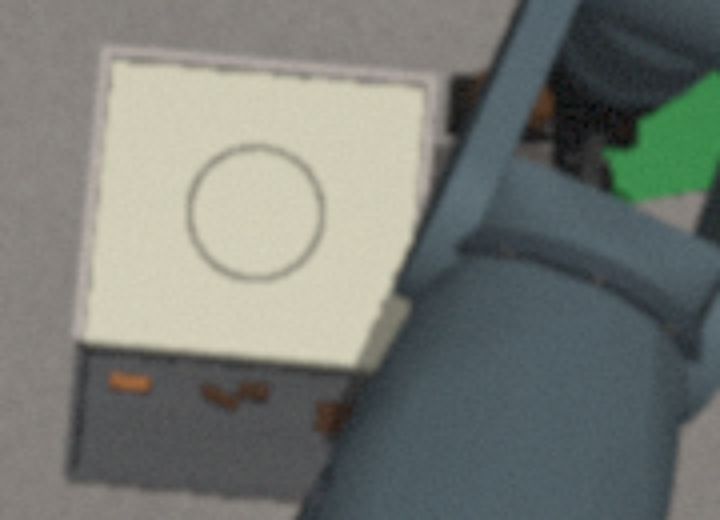

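The crop shows the slab clear and all four chips in the gutter, at (130,382), (220,397), (253,390) and (333,417). Returning the scraper.

```bash
python3 -m handwheel '[[[-0.2,0.05,0,0],[-0.4,0.1,0,-0.1],[-0.545,0.135,0,-0.212],[-0.545,0.135,0,-0.212],[-0.545,0.135,0,-0.212],[-0.545,0.135,0.2,-0.212],[-0.545,0.135,0.2,-0.212],[-0.545,0.135,0.2,-0.212]]]' >/dev/null
python3 -c "
from h import *
plan(.6264,-.2785,.0476,.213)"
```

```text
plan [-0.    -0.006  0.503] twist 0.0 at [ 0.6276 -0.2782  0.1481] yaw 0.214 op 0.273 q6 -0.8
```

```bash
python3 -m handwheel '[[[0,-0.006,0.15,0],[0,-0.006,0.3,0],[0,-0.006,0.4,0],[0,-0.006,0.45,0],[0,-0.006,0.48,0],[0,-0.006,0.495,0],[0,-0.006,0.495,0],[0,-0.006,0.495,0]]]'
```

```text
time_s: 15.58
eef_pos: [0.6264, -0.2797, 0.0488]
eef_rot: [0.001, 0.628, 0.778, 0.0]
wrist_force: [-0.3, 0.4, -1.1]
opening: 0.267
grasp_force: 59.7
```

```bash
python3 -m handwheel '[[[0,0,0.003,0],[0,0,0.006,0],[0,0,0.009,0],[0,0,0.009,0]]]'
python3 -m handwheel '[[[0,0,0.0,0],[0,0,0.0,0],[0,0,0,0],[0,0,-0.1,0],[0,0,-0.3,0],[0,0,-0.6,0],[0,0,-0.6,0],[0,0,-0.6,0]]]' 60
python3 - <<'E'
from h import *
plan(.46,-.24,.16,.2)
snap('side','s3'); c=dict(np.load('s3.npz')); cv2.imwrite('pics/s3z.png',cv2.resize(c['color'][180:360,240:480],None,fx=3,fy=3)[:,:,::-1]); cups(c)
E
```

```text
time_s: 16.08
eef_pos: [0.6262, -0.2795, 0.0477]
eef_rot: [0.0, 0.628, 0.778, -0.0]
wrist_force: [-3.4, 2.0, 7.2]
opening: 0.273
grasp_force: 60.8
time_s: 17.08
eef_pos: [0.6263, -0.2795, 0.1678]
eef_rot: [0.001, 0.628, 0.778, 0.0]
wrist_force: [-0.3, -0.2, -0.1]
opening: 0.702
grasp_force: 0.0
plan [ 0.369 -0.771  0.037] twist 0.009 at [ 0.6263 -0.2795  0.1678] yaw 0.213 op 0.702 q6 -0.81
orange [267. 181.] 79 ztop 0.061 mean [0.638  0.5025] rect mid [0.6378 0.5034] size [0.031 0.027] fit [0.6391 0.5087 0.0098]
orange [258. 205.] 318 ztop 0.052 mean [0.5228 0.3869] rect mid [0.5226 0.3901] size [0.072 0.073] fit [0.5222 0.3882 0.0317]
orange [210. 209.] 161 ztop 0.089 mean [0.3453 0.3809] rect mid [0.3451 0.3835] size [0.054 0.062] fit [0.344  0.381  0.0199]
orange [267. 232.] 371 ztop 0.051 mean [0.4685 0.2212] rect mid [0.4686 0.2255] size [0.067 0.074] fit [0.4681 0.2229 0.031 ]
orange [425. 255.] 82 ztop 0.078 mean [ 0.7748 -0.1918] rect mid [ 0.7731 -0.1936] size [0.037 0.02 ] fit [ 0.7754 -0.1906  0.0081]
orange [347. 312.] 563 ztop 0.052 mean [ 0.4572 -0.2421] rect mid [ 0.4574 -0.2396] size [0.069 0.07 ] fit [ 0.4582 -0.2402  0.0315]
orange [399. 467.] 1327 ztop 0.044 mean [ 0.2762 -0.682 ] rect mid [ 0.2711 -0.683 ] size [0.105 0.088] fit [ 0.2769 -0.6817  0.0314]
blue [ 5. 17.] 293 ztop 0.477 mean [0.0799 1.9954] rect mid [0.0812 1.9942] size [0.024 0.033] fit [0.0783 1.9961 0.0114]
blue [80.  8.] 67 ztop 0.439 mean [0.4125 1.9943] rect mid [0.4125 1.9958] size [0.017 0.034] fit [0.4139 1.9989 0.0127]
blue [289. 218.] 339 ztop 0.052 mean [0.5665 0.2531] rect mid [0.5672 0.2567] size [0.068 0.071] fit [0.5684 0.253  0.0311]
```

View pics/s3z.png

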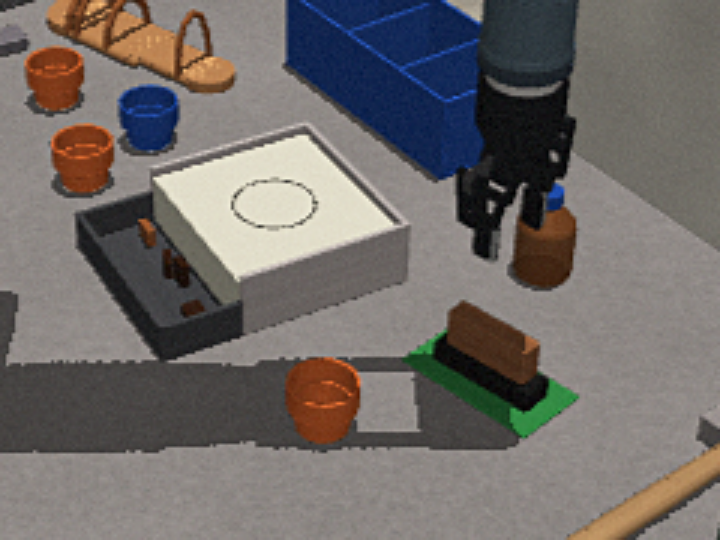

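The crop shows the scraper standing upright on the mat, the chips in the gutter, and all the cups where they were. The blue cup is next.

```bash
python3 -m handwheel '[[[0.3,0.03,0,0],[0.6,0.06,0,0],[0.89,0.095,0,0],[0.89,0.095,0,0]]]' 85 >/dev/null
python3 -m handwheel '[[[0.3,0.03,0,0],[0.6,0.06,0,0],[0.89,0.095,0,0],[0.89,0.095,0,0]]]' >/dev/null
python3 -m handwheel '[[[0.3,0.03,0,-0.1],[0.6,0.06,0,-0.2],[0.89,0.095,0,-0.3],[0.89,0.095,0,-0.4],[0.89,0.095,0,-0.5],[0.89,0.095,0,-0.6],[0.89,0.095,0,-0.7],[0.89,0.095,0,-0.8],[0.89,0.095,0,-0.925],[0.89,0.095,0,-0.925]]]' >/dev/null
python3 - <<'E'
from h import *
cups(snap('side','s4'))
plan(.5683,.2538,.034,1.6)
E
```

```text
orange [267. 181.] 66 ztop 0.06 mean [0.6384 0.5028] rect mid [0.6386 0.5033] size [0.047 0.026] fit [0.6381 0.5016 0.0116]
orange [258. 205.] 319 ztop 0.051 mean [0.5225 0.3888] rect mid [0.5227 0.3887] size [0.065 0.076] fit [0.5222 0.389  0.0313]
orange [210. 209.] 155 ztop 0.088 mean [0.3446 0.3798] rect mid [0.3453 0.3805] size [0.054 0.062] fit [0.3476 0.3823 0.0203]
orange [267. 232.] 371 ztop 0.05 mean [0.468  0.2198] rect mid [0.4694 0.224 ] size [0.07  0.072] fit [0.4686 0.2239 0.0319]
orange [422. 254.] 116 ztop 0.08 mean [ 0.7674 -0.1851] rect mid [ 0.7712 -0.1827] size [0.036 0.027] fit [ 0.7718 -0.1803  0.0134]
orange [347. 312.] 556 ztop 0.052 mean [ 0.4594 -0.2404] rect mid [ 0.4588 -0.2396] size [0.066 0.073] fit [ 0.4582 -0.2396  0.0315]
orange [399. 466.] 1330 ztop 0.044 mean [ 0.2761 -0.6821] rect mid [ 0.2704 -0.6828] size [0.106 0.088] fit [ 0.2769 -0.6808  0.0313]
blue [ 5. 17.] 292 ztop 0.476 mean [0.0798 1.9992] rect mid [0.0811 2.    ] size [0.026 0.057] fit [0.089  1.9918 0.0179]
blue [28. 77.] 1493 ztop 0.204 mean [0.1357 1.9976] rect mid [0.1354 2.0001] size [0.118 0.049] fit [0.1419 2.1277 0.1353]
blue [289. 218.] 341 ztop 0.051 mean [0.5699 0.2517] rect mid [0.5681 0.2514] size [0.065 0.073] fit [0.5685 0.2529 0.0306]
blue [423. 245.] 72 ztop 0.101 mean [ 0.7736 -0.1794] rect mid [ 0.773  -0.1818] size [0.026 0.031] fit [ 0.7735 -0.1789  0.0104]
plan [0.004 0.004 0.658] twist -0.003 at [0.5692 0.2531 0.1655] yaw 1.595 op 0.997 q6 -1.37
```

```bash
sed -i "s/if z<.03: continue/if z<.03 or abs(ce[i][0]-210)<2 and ce[i][1]<215 or np.median(q[:,1])>.48 or np.median(q[:,1])<-.5 or np.median(q[:,0])>.7: continue/" h.py
python3 -m handwheel '[[[0.004,0.004,0.25,0],[0.004,0.004,0.45,0],[0.004,0.004,0.6,0],[0.004,0.004,0.65,0],[0.004,0.004,0.65,0],[0.004,0.004,0.65,0]]]'
python3 -m handwheel '[[[0,0,0,0],[0,0,0,0],[0,0,0,0],[0,0,0,0]]]' 50
python3 -m handwheel '[[[0,0,-0.03,0],[0,0,-0.1,0],[0,0,-0.25,0],[0,0,-0.45,0],[0,0,-0.65,0],[0,0,-0.65,0],[0,0,-0.65,0]]]'
python3 - <<'E'
from h import *
plan(.568,.0025,.165,1.6)
snap('side','s5'); c=dict(np.load('s5.npz')); cv2.imwrite('pics/s5z.png',cv2.resize(c['color'][120:280,200:380],None,fx=3,fy=3)[:,:,::-1]); cups(c)
E
```

```text
time_s: 20.18
eef_pos: [0.5693, 0.2555, 0.0379]
eef_rot: [0.001, -0.014, 1.0, 0.0]
wrist_force: [-0.2, 0.9, -0.0]
opening: 0.996
grasp_force: 0.0
time_s: 20.68
eef_pos: [0.5696, 0.2558, 0.0385]
eef_rot: [0.002, -0.015, 1.0, 0.0]
wrist_force: [-0.4, 0.3, 6.1]
opening: 0.754
grasp_force: 66.7
time_s: 21.55
eef_pos: [0.5675, 0.2553, 0.1662]
eef_rot: [-0.0, -0.015, 1.0, -0.0]
wrist_force: [0.5, 0.4, -0.8]
opening: 0.751
grasp_force: 66.0
plan [ 0.035 -1.263  0.006] twist 0.0 at [0.5675 0.2553 0.1662] yaw 1.6 op 0.751 q6 -1.37
orange [258. 205.] 319 ztop 0.051 mean [0.5219 0.385 ] rect mid [0.5211 0.389 ] size [0.063 0.077] fit [0.5217 0.3886 0.0313]
orange [267. 232.] 370 ztop 0.052 mean [0.4676 0.2207] rect mid [0.4683 0.2229] size [0.067 0.074] fit [0.4676 0.2223 0.0313]
orange [347. 312.] 559 ztop 0.052 mean [ 0.4579 -0.2427] rect mid [ 0.4579 -0.2407] size [0.068 0.07 ] fit [ 0.4581 -0.24    0.0319]
blue [286. 187.] 274 ztop 0.178 mean [0.5584 0.2546] rect mid [0.5651 0.2507] size [0.061 0.071] fit [0.5685 0.2499 0.0318]
```

View pics/s5z.png

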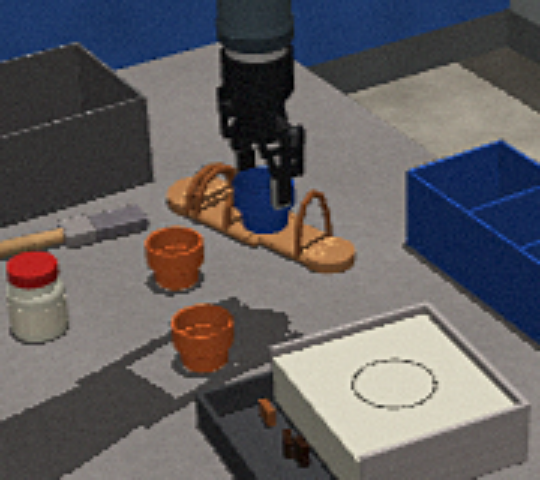

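The crop shows the blue cup gripped level. Moving it over the slab.

```bash
python3 -m handwheel '[[[0.01,-0.15,0,0],[0.02,-0.35,0,0],[0.035,-0.6,0,0],[0.035,-0.8,0,0],[0.035,-1,0,0],[0.035,-1,0,0]]]' >/dev/null
python3 -m handwheel '[[[0,-0.15,0,0],[0,-0.263,0,0],[0,-0.263,0,0],[0,-0.263,0,0]]]' >/dev/null
python3 -c "
from h import *
plan(.568,.0025,.0985,1.6)"
```

```text
plan [-0.001 -0.007  0.335] twist 0.001 at [0.5679 0.0038 0.1655] yaw 1.601 op 0.75 q6 -1.8
```

```bash
python3 -m handwheel '[[[0,-0.007,0.12,0],[0,-0.007,0.22,0],[0,-0.007,0.28,0],[0,-0.007,0.31,0],[0,-0.007,0.325,0],[0,-0.007,0.335,0],[0,-0.007,0.335,0],[0,-0.007,0.335,0]]]'
```

```text
time_s: 23.85
eef_pos: [0.5688, 0.0011, 0.0997]
eef_rot: [0.0, -0.015, 1.0, -0.0]
wrist_force: [-0.3, 0.2, -0.9]
opening: 0.754
grasp_force: 66.2
```

```bash
python3 -m handwheel '[[[0,0,0.004,0],[0,0,0.008,0],[0,0,0.01,0],[0,0,0.01,0]]]'
python3 -m handwheel '[[[0,0,0,0],[0,0,0,0],[0,0,0,0],[0,0,0,0],[0,0,-0.1,0],[0,0,-0.25,0],[0,0,-0.5,0],[0,0,-0.5,0],[0,0,-0.5,0]]]' 85
python3 -m handwheel '[[[0,0.2,0,0],[0,0.4,0,0],[0,0.6,0,0],[0,0.8,0,0],[0,1,0,0],[0,1,0,0],[0,1,0,0]]]'
python3 - <<'E'
from h import *
for n in('side','top'): print(n);cups(snap(n,n+'6'))
plan(.4677,.2237,.17,1.6)
E
```

```text
time_s: 24.35
eef_pos: [0.5687, 0.0012, 0.0985]
eef_rot: [0.0, -0.015, 1.0, -0.0]
wrist_force: [-3.5, -0.0, 8.9]
opening: 0.749
grasp_force: 67.1
time_s: 25.48
eef_pos: [0.5682, 0.0013, 0.1969]
eef_rot: [-0.0, -0.015, 1.0, 0.0]
wrist_force: [-0.5, -0.1, -0.3]
opening: 0.995
grasp_force: 0.0
time_s: 26.35
eef_pos: [0.5618, 0.2008, 0.1957]
eef_rot: [-0.001, -0.015, 1.0, -0.0]
wrist_force: [0.2, -0.2, 0.5]
opening: 0.998
grasp_force: 0.0
side
orange [258. 205.] 317 ztop 0.051 mean [0.5234 0.3877] rect mid [0.5224 0.3909] size [0.066 0.073] fit [0.5213 0.3883 0.0314]
orange [267. 232.] 369 ztop 0.05 mean [0.4683 0.2203] rect mid [0.4691 0.2241] size [0.067 0.075] fit [0.4689 0.2236 0.0314]
orange [347. 312.] 554 ztop 0.052 mean [ 0.459  -0.2411] rect mid [ 0.4588 -0.2402] size [0.071 0.068] fit [ 0.4582 -0.24    0.0314]
blue [332. 240.] 421 ztop 0.111 mean [ 0.5682 -0.0055] rect mid [ 0.5693 -0.0028] size [0.07  0.073] fit [ 0.5686 -0.0032  0.0309]
top
orange [231. 268.] 62 ztop 0.046 mean [0.4891 0.2446] rect mid [0.4874 0.2426] size [0.02  0.023] fit [0.4706 0.2288 0.0265]
orange [419. 275.] 500 ztop 0.053 mean [ 0.4498 -0.2219] rect mid [ 0.4544 -0.2361] size [0.057 0.063] fit [ 0.4583 -0.2367  0.0309]
orange [166. 327.] 311 ztop 0.089 mean [0.3436 0.3879] rect mid [0.3449 0.3878] size [0.048 0.045] fit [0.3437 0.388  0.0166]
blue [326. 231.] 497 ztop 0.113 mean [0.5493 0.0013] rect mid [ 0.5668 -0.0015] size [0.062 0.058] fit [ 5.674e-01 -3.000e-04  3.020e-02]
plan [0.469 0.131 0.133] twist -0.0 at [0.5623 0.2001 0.1964] yaw 1.599 op 0.998 q6 -1.46
```

The blue cup stands at the slab centre: its rim is at 0.112 m and both cameras agree. Next is the orange cup at (0.468,0.224).

```bash
python3 -m handwheel '[[[0.2,0.06,0,0],[0.4,0.12,0,0],[0.473,0.135,0,0],[0.473,0.135,0.2,0],[0.473,0.135,0.2,0],[0.473,0.135,0.2,0],[0.473,0.135,0.2,0]]]'
python3 -c "
from h import *
plan(.4686,.225,.0375,1.6)"
```

```text
time_s: 27.32
eef_pos: [0.4686, 0.2253, 0.1587]
eef_rot: [0.001, -0.015, 1.0, 0.0]
wrist_force: [-0.1, -0.0, -0.5]
opening: 0.993
grasp_force: 0.0
plan [ 0.001 -0.002  0.606] twist -0.0 at [0.4686 0.2253 0.1587] yaw 1.6 op 0.993 q6 -1.38
```

```bash
python3 -m handwheel '[[[0,0,0.25,0],[0,0,0.45,0],[0,0,0.57,0],[0,0,0.606,0],[0,0,0.606,0],[0,0,0.606,0]]]'
python3 -m handwheel '[[[0,0,0,0],[0,0,0,0],[0,0,0,0],[0,0,0,0]]]' 50
python3 -m handwheel '[[[0,0,-0.03,0],[0,0,-0.1,0],[0,0,-0.25,0],[0,0,-0.45,0],[0,0,-0.65,0],[0,0,-0.8,0],[0,0,-0.8,0],[0,0,-0.8,0]]]'
python3 - <<'E'
from h import *
cups(snap('side','s7'))
plan(.5687,.0012,.2,1.6)
E
```

```text
time_s: 28.08
eef_pos: [0.4685, 0.2256, 0.0376]
eef_rot: [0.001, -0.015, 1.0, 0.0]
wrist_force: [-0.2, -0.3, 0.1]
opening: 0.99
grasp_force: 0.0
time_s: 28.58
eef_pos: [0.4684, 0.2257, 0.0376]
eef_rot: [0.001, -0.015, 1.0, 0.0]
wrist_force: [-1.0, 1.0, 5.8]
opening: 0.752
grasp_force: 67.4
time_s: 29.58
eef_pos: [0.4665, 0.2252, 0.1954]
eef_rot: [-0.001, -0.015, 1.0, -0.0]
wrist_force: [0.2, 0.1, -1.1]
opening: 0.749
grasp_force: 66.5
orange [261. 198.] 583 ztop 0.207 mean [0.4566 0.2222] rect mid [0.4658 0.2183] size [0.065 0.077] fit [0.4669 0.2202 0.0314]
orange [347. 312.] 558 ztop 0.052 mean [ 0.4575 -0.2404] rect mid [ 0.4578 -0.24  ] size [0.068 0.066] fit [ 0.4585 -0.2406  0.0313]
blue [332. 240.] 421 ztop 0.111 mean [ 0.5688 -0.0059] rect mid [ 0.5714 -0.0037] size [0.069 0.069] fit [ 0.5689 -0.0033  0.0311]
plan [-0.479 -1.134 -0.027] twist 0.0 at [0.4662 0.2251 0.1948] yaw 1.6 op 0.751 q6 -1.38
```

```bash
python3 -m handwheel '[[[-0.1,-0.2,0,0],[-0.2,-0.4,0,0],[-0.3,-0.6,0,0],[-0.4,-0.8,0,0],[-0.479,-1,0,0],[-0.479,-1,0,0]]]' >/dev/null
python3 -m handwheel '[[[0,-0.134,0,0],[0,-0.134,0,0],[0,-0.134,0,0],[0,-0.134,0,0]]]' >/dev/null
python3 - <<'E'
from h import *
cups(snap('side','s8'))
plan(.5687,.0012,.1236,1.6)
E
```

```text
orange [258. 205.] 318 ztop 0.051 mean [0.5211 0.3877] rect mid [0.523  0.3849] size [0.071 0.078] fit [0.5219 0.3885 0.0312]
orange [329. 213.] 338 ztop 0.209 mean [0.5549 0.0013] rect mid [ 5.628e-01 -5.000e-04] size [0.057 0.067] fit [ 0.5689 -0.0017  0.0311]
orange [347. 312.] 557 ztop 0.052 mean [ 0.4587 -0.2415] rect mid [ 0.4577 -0.2409] size [0.066 0.068] fit [ 0.458  -0.2401  0.0315]
blue [332. 240.] 423 ztop 0.111 mean [ 0.5685 -0.0069] rect mid [ 0.5673 -0.0036] size [0.069 0.071] fit [ 0.5689 -0.0029  0.031 ]
plan [ 0.004 -0.006  0.361] twist 0.001 at [0.5695 0.0025 0.1959] yaw 1.602 op 0.749 q6 -1.81
```

Cup and base are aligned to about 1 mm, so I'm lowering it in.

```bash
python3 -m handwheel '[[[0.004,-0.006,0.1,0],[0.004,-0.006,0.2,0],[0.004,-0.006,0.26,0],[0.004,-0.006,0.3,0],[0.004,-0.006,0.33,0],[0.004,-0.006,0.35,0],[0.004,-0.006,0.361,0],[0.004,-0.006,0.365,0],[0.004,-0.006,0.365,0]]]'
```

```text
time_s: 32.05
eef_pos: [0.5692, 0.0002, 0.1238]
eef_rot: [0.0, -0.015, 1.0, -0.0]
wrist_force: [-2.7, -0.4, 3.6]
opening: 0.75
grasp_force: 67.2
```

```bash
python3 -m handwheel '[[[0,0,0,0],[0,0,0,0],[0,0,0,0],[0,0,0,0],[0,0,-0.1,0],[0,0,-0.25,0],[0,0,-0.45,0],[0,0,-0.45,0],[0,0,-0.45,0]]]' 85
python3 -m handwheel '[[[0.04,0.3,0,0],[0.09,0.6,0,0],[0.14,1,0,0],[0.14,1,0,0],[0.14,1,0,0],[0.14,1,0,0]]]'
python3 - <<'E'
from h import *
for n in('side','top'): print(n);cups(snap(n,n+'9'))
plan(.522,.390,.2,1.6)
E
```

```text
time_s: 33.17
eef_pos: [0.5686, 0.0003, 0.2126]
eef_rot: [-0.0, -0.015, 1.0, 0.0]
wrist_force: [-0.6, 0.2, -1.0]
opening: 0.997
grasp_force: 0.0
time_s: 33.92
eef_pos: [0.5352, 0.1979, 0.2124]
eef_rot: [-0.001, -0.014, 1.0, -0.0]
wrist_force: [0.2, 0.1, 0.3]
opening: 0.994
grasp_force: 0.0
side
orange [258. 205.] 318 ztop 0.051 mean [0.5219 0.3861] rect mid [0.5226 0.3901] size [0.063 0.078] fit [0.5221 0.3887 0.0309]
orange [332. 230.] 355 ztop 0.137 mean [ 0.569  -0.0055] rect mid [ 0.5686 -0.0048] size [0.071 0.073] fit [ 0.5687 -0.0036  0.0315]
orange [347. 312.] 555 ztop 0.052 mean [ 0.4579 -0.2421] rect mid [ 0.4579 -0.2395] size [0.07 0.07] fit [ 0.4584 -0.24    0.0314]
blue [332. 245.] 212 ztop 0.109 mean [ 0.5526 -0.023 ] rect mid [ 0.5603 -0.0201] size [0.055 0.04 ] fit [ 0.5691 -0.0008  0.0337]
top
orange [326. 229.] 541 ztop 0.139 mean [0.5473 0.003 ] rect mid [ 0.5669 -0.0017] size [0.062 0.059] fit [ 0.5675 -0.0012  0.0304]
orange [419. 275.] 498 ztop 0.053 mean [ 0.4496 -0.2257] rect mid [ 0.4546 -0.2362] size [0.058 0.063] fit [ 0.4582 -0.2365  0.0307]
orange [161. 328.] 133 ztop 0.089 mean [0.3414 0.3987] rect mid [0.3437 0.3979] size [0.046 0.025] fit [0.3463 0.3787 0.0245]
plan [0.041 0.963 0.064] twist -0.001 at [0.5354 0.1977 0.2128] yaw 1.598 op 0.991 q6 -1.45
```

The first nest is home: its rim is at 0.138 m, as expected, and concentric. Next is the cup at (0.522,0.390).

```bash
python3 -m handwheel '[[[0.01,0.3,0,0],[0.03,0.6,0,0],[0.041,0.963,0,0],[0.041,0.963,0,0],[0.041,0.963,0.2,0],[0.041,0.963,0.2,0],[0.041,0.963,0.2,0]]]' >/dev/null
python3 -c "
from h import *
plan(.522,.390,.0375,1.6)"
```

```text
plan [ 0.001 -0.002  0.683] twist -0.001 at [0.5221 0.3905 0.174 ] yaw 1.599 op 0.996 q6 -1.14
```

```bash
python3 -m handwheel '[[[0,0,0.25,0],[0,0,0.5,0],[0,0,0.64,0],[0,0,0.683,0],[0,0,0.683,0],[0,0,0.683,0]]]'
python3 -m handwheel '[[[0,0,0,0],[0,0,0,0],[0,0,0,0],[0,0,0,0]]]' 50
python3 -m handwheel '[[[0,0,-0.03,0],[0,0,-0.1,0],[0,0,-0.25,0],[0,0,-0.45,0],[0,0,-0.65,0],[0,0,-0.9,0],[0,0,-0.93,0],[0,0,-0.93,0]]]'
python3 - <<'E'
from h import *
cups(snap('side','s10'))
plan(.5692,.0002,.222,1.6)
E
```

```text
time_s: 35.65
eef_pos: [0.5228, 0.3922, 0.0389]
eef_rot: [0.002, -0.015, 1.0, 0.001]
wrist_force: [-0.6, 0.4, 0.7]
opening: 0.991
grasp_force: 0.0
time_s: 36.15
eef_pos: [0.5226, 0.3924, 0.0389]
eef_rot: [0.002, -0.015, 1.0, 0.001]
wrist_force: [-1.0, 0.2, 5.6]
opening: 0.754
grasp_force: 66.8
time_s: 37.15
eef_pos: [0.5211, 0.3916, 0.2232]
eef_rot: [0.0, -0.015, 1.0, 0.0]
wrist_force: [0.2, -1.0, -1.6]
opening: 0.751
grasp_force: 66.2
orange [252. 160.] 255 ztop 0.234 mean [0.5073 0.391 ] rect mid [0.5124 0.3878] size [0.052 0.07 ] fit [0.5233 0.387  0.0331]
orange [332. 230.] 357 ztop 0.137 mean [ 0.5695 -0.0056] rect mid [ 0.5695 -0.0037] size [0.067 0.076] fit [ 0.5687 -0.0039  0.0312]
orange [347. 312.] 554 ztop 0.052 mean [ 0.4596 -0.2402] rect mid [ 0.4576 -0.2404] size [0.068 0.066] fit [ 0.4583 -0.2403  0.0314]
blue [332. 245.] 212 ztop 0.109 mean [ 0.556  -0.0253] rect mid [ 0.5621 -0.02  ] size [0.056 0.037] fit [ 0.5692 -0.0019  0.0331]
plan [-1.860e-01 -1.962e+00 -1.000e-03] twist 0.0 at [0.5204 0.3913 0.2216] yaw 1.601 op 0.758 q6 -1.14
```

```bash
python3 -m handwheel '[[[-0.02,-0.2,0,0],[-0.04,-0.4,0,0],[-0.06,-0.6,0,0],[-0.08,-0.8,0,0],[-0.09,-0.98,0,0],[-0.09,-0.98,0,0]]]' >/dev/null
python3 -m handwheel '[[[-0.02,-0.2,0,0],[-0.04,-0.4,0,0],[-0.06,-0.6,0,0],[-0.08,-0.8,0,0],[-0.095,-0.98,0,0],[-0.095,-0.98,0,0],[-0.095,-0.98,0,0],[-0.095,-0.98,0,0]]]' >/dev/null
python3 - <<'E'
from h import *
cups(snap('side','s11'))
plan(.5690,.0002,.1509,1.6)
E
```

```text
orange [330. 205.] 359 ztop 0.235 mean [5.585e-01 2.000e-04] rect mid [ 0.5619 -0.0021] size [0.06  0.069] fit [ 0.5689 -0.0029  0.0315]
orange [332. 230.] 356 ztop 0.138 mean [ 0.5691 -0.0071] rect mid [ 0.5688 -0.0028] size [0.067 0.07 ] fit [ 0.5688 -0.0041  0.0313]
orange [347. 312.] 559 ztop 0.052 mean [ 0.4579 -0.2419] rect mid [ 0.4564 -0.2399] size [0.067 0.072] fit [ 0.4583 -0.2402  0.0313]
blue [332. 245.] 213 ztop 0.109 mean [ 0.554  -0.0244] rect mid [ 0.562  -0.0197] size [0.054 0.04 ] fit [ 0.5693 -0.0027  0.0329]
plan [ 0.002 -0.01   0.356] twist 0.001 at [0.5695 0.0022 0.2221] yaw 1.602 op 0.75 q6 -1.81
```

```bash
python3 -m handwheel '[[[0.002,-0.008,0.1,0],[0.002,-0.008,0.2,0],[0.002,-0.008,0.26,0],[0.002,-0.008,0.3,0],[0.002,-0.008,0.33,0],[0.002,-0.008,0.345,0],[0.002,-0.008,0.356,0],[0.002,-0.008,0.356,0]]]'
```

```text
time_s: 40.0
eef_pos: [0.5696, -0.0008, 0.1515]
eef_rot: [0.0, -0.015, 1.0, -0.0]
wrist_force: [0.4, 0.5, -0.8]
opening: 0.753
grasp_force: 66.6
```

```bash
python3 -m handwheel '[[[0,0,0.004,0],[0,0,0.007,0],[0,0,0.007,0]]]'
python3 -m handwheel '[[[0,0,0,0],[0,0,0,0],[0,0,0,0],[0,0,0,0],[0,0,-0.1,0],[0,0,-0.25,0],[0,0,-0.45,0],[0,0,-0.45,0],[0,0,-0.45,0]]]' 85
python3 -m handwheel '[[[0.2,-0.4,0,0],[0.4,-0.8,0,0],[0.55,-1,0,0],[0.55,-1,0,0],[0.55,-1,0,0],[0.55,-1,0,0]]]'
python3 - <<'E'
from h import *
for n in('side','top'): print(n);cups(snap(n,n+'12'))
plan(.4588,-.2377,.2,1.6)
E
```

```text
time_s: 40.38
eef_pos: [0.57, -0.0009, 0.1511]
eef_rot: [0.001, -0.015, 1.0, -0.0]
wrist_force: [-1.9, -0.6, 5.0]
opening: 0.753
grasp_force: 67.3
time_s: 41.5
eef_pos: [0.5691, -0.0007, 0.2394]
eef_rot: [-0.0, -0.015, 1.0, 0.0]
wrist_force: [-0.4, 0.0, -0.5]
opening: 0.998
grasp_force: 0.0
time_s: 42.25
eef_pos: [0.4651, -0.2032, 0.2388]
eef_rot: [-0.001, -0.015, 1.0, 0.001]
wrist_force: [0.3, 0.0, -0.4]
opening: 0.998
grasp_force: 0.0
side
orange [331. 230.] 275 ztop 0.162 mean [ 0.5546 -0.0152] rect mid [ 0.5584 -0.008 ] size [0.047 0.071] fit [ 0.5695 -0.006   0.0318]
orange [347. 312.] 560 ztop 0.051 mean [ 0.4577 -0.2423] rect mid [ 0.458  -0.2403] size [0.066 0.069] fit [ 0.4584 -0.24    0.0313]
blue [332. 245.] 212 ztop 0.109 mean [ 0.5527 -0.0252] rect mid [ 0.5625 -0.0196] size [0.054 0.041] fit [ 0.567  -0.0075  0.029 ]
top
orange [327. 228.] 591 ztop 0.165 mean [0.5486 0.0033] rect mid [ 0.5677 -0.0022] size [0.062 0.06 ] fit [ 0.5678 -0.002   0.0304]
orange [168. 326.] 379 ztop 0.089 mean [0.3453 0.3841] rect mid [0.3449 0.3844] size [0.048 0.052] fit [0.3453 0.3843 0.0184]
plan [ 0.04  -0.174  0.196] twist 0.001 at [ 0.4656 -0.2027  0.2393] yaw 1.602 op 0.998 q6 -2.25
```

The second nest is home, with its rim at 0.164 m. Now the last cup.

```bash
python3 -m handwheel '[[[0.04,-0.174,0,0],[0.04,-0.174,0.2,0],[0.04,-0.174,0.4,0],[0.04,-0.174,0.4,0],[0.04,-0.174,0.4,0]]]' >/dev/null
python3 -c "
from h import *
plan(.4588,-.2377,.0375,1.6)"
```

```text
plan [0.004 0.006 0.618] twist 0.001 at [ 0.4594 -0.2387  0.1612] yaw 1.602 op 0.996 q6 -2.31
```

```bash
python3 -m handwheel '[[[0.002,0.005,0.25,0],[0.002,0.005,0.45,0],[0.002,0.005,0.57,0],[0.002,0.005,0.612,0],[0.002,0.005,0.612,0],[0.002,0.005,0.612,0]]]'
python3 -m handwheel '[[[0,0,0,0],[0,0,0,0],[0,0,0,0],[0,0,0,0]]]' 50
python3 -m handwheel '[[[0,0,-0.03,0],[0,0,-0.1,0],[0,0,-0.25,0],[0,0,-0.45,0],[0,0,-0.65,0],[0,0,-0.9,0],[0,0,-1,0],[0,0,-1,0],[0,0,-1,0]]]'
python3 -m handwheel '[[[0,0,-0.06,0],[0,0,-0.06,0],[0,0,-0.06,0]]]'
python3 - <<'E'
from h import *
cups(snap('side','s13'))
plan(.5692,.0,.25,1.6)
E
```

```text
time_s: 43.72
eef_pos: [0.4592, -0.2388, 0.0392]
eef_rot: [0.001, -0.015, 1.0, -0.001]
wrist_force: [-0.3, -0.3, 0.2]
opening: 0.992
grasp_force: 0.0
time_s: 44.22
eef_pos: [0.4588, -0.2385, 0.0396]
eef_rot: [0.001, -0.015, 1.0, -0.001]
wrist_force: [-3.8, 3.7, 14.5]
opening: 0.766
grasp_force: 62.8
time_s: 45.35
eef_pos: [0.4574, -0.2374, 0.2365]
eef_rot: [-0.001, -0.015, 1.0, 0.001]
wrist_force: [-0.5, 0.0, -1.7]
opening: 0.762
grasp_force: 66.6
time_s: 45.72
eef_pos: [0.4579, -0.2379, 0.2492]
eef_rot: [-0.0, -0.015, 1.0, 0.0]
wrist_force: [0.3, 0.4, -0.7]
opening: 0.763
grasp_force: 66.6
orange [328. 229.] 273 ztop 0.169 mean [ 0.547  -0.0125] rect mid [ 0.5507 -0.0073] size [0.03  0.064] fit [ 0.5716 -0.008   0.0338]
orange [346. 251.] 489 ztop 0.26 mean [ 0.4464 -0.2358] rect mid [ 0.4536 -0.2401] size [0.06  0.065] fit [ 0.4583 -0.2417  0.0316]
blue [329. 245.] 137 ztop 0.107 mean [ 0.5462 -0.0217] rect mid [ 0.5482 -0.0165] size [0.027 0.037] fit [ 0.5643 -0.0033  0.0283]
plan [-0.592  1.172 -0.004] twist 0.0 at [ 0.4579 -0.2379  0.2491] yaw 1.6 op 0.766 q6 -2.31
```

The opening reads about 1 mm wider than before and the grip force was higher. The cup may be tilted in the grip, so I'll look.

```bash
python3 - <<'E'
from h import *
c=dict(np.load('s13.npz')); cv2.imwrite('pics/s13z.png',cv2.resize(c['color'][190:290,290:410],None,fx=6,fy=6,interpolation=cv2.INTER_CUBIC)[:,:,::-1])
E
```

```text
(no output)
```

View pics/s13z.png

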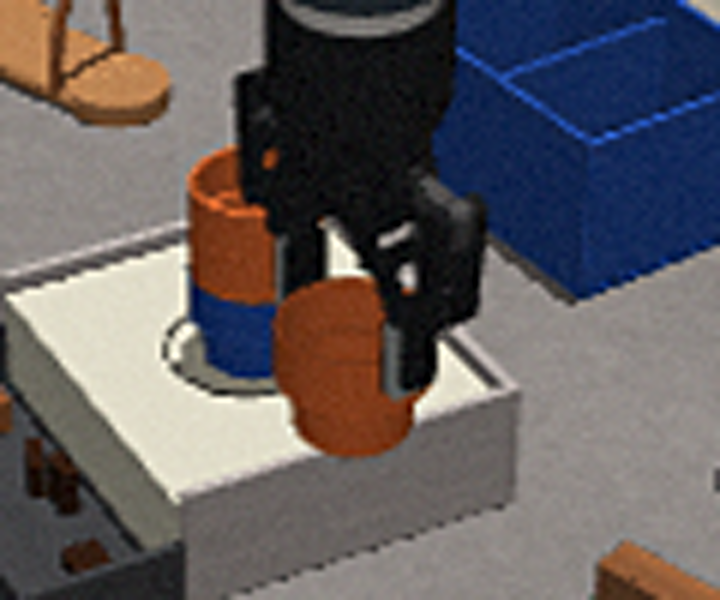

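The crop shows the cup roughly level between the fingers, at (355,360), but I can't rule out a small tilt. Setting it down and regrasping costs little.

```bash
python3 -m handwheel '[[[0,0,0.3,0],[0,0,0.6,0],[0,0,0.85,0],[0,0,0.95,0],[0,0,0.95,0],[0,0,0.95,0]]]' >/dev/null
python3 -m handwheel '[[[0,0,0.06,0],[0,0,0.09,0],[0,0,0.1,0],[0,0,0.1,0]]]'
python3 -m handwheel '[[[0,0,0,0],[0,0,0,0],[0,0,0,0],[0,0,0,0],[0,0,-0.1,0],[0,0,-0.25,0],[0,0.3,-0.5,0],[0,0.6,-0.6,0],[0,1,-0.6,0],[0,1,-0.6,0]]]' 85
python3 - <<'E'
from h import *
for n in('side','top'): print(n);cups(snap(n,n+'14'))
plan(.4588,-.2377,.15,1.6)
E
```

```text
time_s: 47.02
eef_pos: [0.4578, -0.2377, 0.0399]
eef_rot: [-0.0, -0.015, 1.0, 0.0]
wrist_force: [-2.2, 2.0, 4.9]
opening: 0.767
grasp_force: 67.3
time_s: 48.28
eef_pos: [0.4517, -0.0355, 0.1601]
eef_rot: [0.001, -0.016, 1.0, 0.0]
wrist_force: [0.7, -1.3, -0.9]
opening: 0.995
grasp_force: 0.0
side
orange [333. 227.] 503 ztop 0.163 mean [ 0.5694 -0.0073] rect mid [ 0.5687 -0.0059] size [0.065 0.075] fit [ 0.5691 -0.0061  0.0318]
orange [347. 313.] 552 ztop 0.051 mean [ 0.4577 -0.2435] rect mid [ 0.4582 -0.2411] size [0.07  0.069] fit [ 0.4576 -0.2419  0.0312]
blue [332. 245.] 212 ztop 0.107 mean [ 0.5551 -0.0247] rect mid [ 0.5617 -0.018 ] size [0.053 0.043] fit [ 0.5684 -0.0039  0.0311]
top
orange [326. 226.] 486 ztop 0.164 mean [0.5577 0.0126] rect mid [ 0.569  -0.0021] size [0.059 0.06 ] fit [ 0.5678 -0.0029  0.0305]
orange [420. 276.] 500 ztop 0.053 mean [ 0.4501 -0.2276] rect mid [ 0.456  -0.2384] size [0.061 0.064] fit [ 0.4572 -0.2382  0.0308]
orange [168. 326.] 379 ztop 0.089 mean [0.3448 0.3841] rect mid [0.3448 0.3846] size [0.048 0.052] fit [0.345  0.3844 0.0184]
plan [-0.002 -1.013  0.048] twist 0.003 at [ 0.4516 -0.0352  0.1598] yaw 1.604 op 0.991 q6 -1.95
```

```bash
python3 -m handwheel '[[[0,-0.3,0,0],[0,-0.6,0,0],[0,-1,0,0],[0,-1,0,0],[0,-1,0,0],[0,-1,0,0]]]' >/dev/null
python3 -c "
from h import *
plan(.4578,-.2385,.0375,1.6)"
```

```text
plan [-0.001 -0.01   0.608] twist 0.001 at [ 0.4576 -0.2366  0.159 ] yaw 1.601 op 0.995 q6 -2.31
```

```bash
python3 -m handwheel '[[[-0.001,-0.01,0.25,0],[-0.001,-0.01,0.45,0],[-0.001,-0.01,0.57,0],[-0.001,-0.01,0.608,0],[-0.001,-0.01,0.608,0],[-0.001,-0.01,0.608,0]]]'
python3 -m handwheel '[[[0,0,0,0],[0,0,0,0],[0,0,0,0],[0,0,0,0]]]' 50
python3 -m handwheel '[[[0,0,-0.03,0],[0,0,-0.1,0],[0,0,-0.25,0],[0,0,-0.45,0],[0,0,-0.65,0],[0,0,-0.9,0],[0,0,-1,0],[0,0,-1,0],[0,0,-1,0]]]'
python3 -m handwheel '[[[0,0,-0.06,0],[0,0,-0.06,0],[0,0,-0.06,0]]]'
python3 - <<'E'
from h import *
cups(snap('side','s15'))
plan(.5692,-.0005,.25,1.6)
E
```

```text
time_s: 49.88
eef_pos: [0.4592, -0.2402, 0.0392]
eef_rot: [0.001, -0.015, 1.0, -0.001]
wrist_force: [0.4, -0.4, -0.0]
opening: 0.995
grasp_force: 0.0
time_s: 50.38
eef_pos: [0.459, -0.2403, 0.04]
eef_rot: [0.001, -0.015, 1.0, -0.0]
wrist_force: [-4.4, 3.9, 13.8]
opening: 0.764
grasp_force: 62.9
time_s: 51.5
eef_pos: [0.4576, -0.2395, 0.2369]
eef_rot: [-0.001, -0.015, 1.0, 0.001]
wrist_force: [-0.7, 0.1, -1.1]
opening: 0.765
grasp_force: 66.5
time_s: 51.88
eef_pos: [0.4582, -0.2399, 0.2496]
eef_rot: [-0.0, -0.015, 1.0, 0.0]
wrist_force: [0.7, 0.3, -1.5]
opening: 0.762
grasp_force: 66.6
orange [328. 229.] 278 ztop 0.164 mean [ 0.5503 -0.0038] rect mid [ 0.556  -0.0013] size [0.044 0.067] fit [ 0.5691 -0.0069  0.0321]
orange [346. 251.] 496 ztop 0.261 mean [ 0.4444 -0.2413] rect mid [ 0.4526 -0.2418] size [0.062 0.065] fit [ 0.4565 -0.2433  0.0313]
blue [329. 245.] 139 ztop 0.108 mean [ 0.5443 -0.0201] rect mid [ 0.5473 -0.0192] size [0.029 0.035] fit [ 0.5639 -0.0028  0.0285]
plan [-0.591  1.18  -0.002] twist 0.0 at [ 0.4581 -0.2398  0.2495] yaw 1.6 op 0.763 q6 -2.31
```

The opening and force are the same as before, so this comes from the cup's rotation rather than a tilt. Proceeding.

```bash
python3 -m handwheel '[[[-0.1,0.2,0,0],[-0.2,0.4,0,0],[-0.3,0.6,0,0],[-0.4,0.8,0,0],[-0.5,1,0,0],[-0.5,1,0,0]]]' >/dev/null
python3 -m handwheel '[[[-0.09,0.18,0,0],[-0.09,0.18,0,0],[-0.09,0.18,0,0],[-0.09,0.18,0,0]]]' >/dev/null
python3 - <<'E'
from h import *
for n in('side','top'): print(n);cups(snap(n,n+'16'))
c=dict(np.load('side16.npz')); cv2.imwrite('pics/s16z.png',cv2.resize(c['color'][160:280,270:410],None,fx=5,fy=5,interpolation=cv2.INTER_CUBIC)[:,:,::-1])
plan(.5692,-.0005,.1778,1.6)
E
```

```text
side
orange [330. 198.] 369 ztop 0.26 mean [ 0.5565 -0.0007] rect mid [ 0.5631 -0.0029] size [0.061 0.07 ] fit [ 0.5677 -0.0055  0.0306]
orange [332. 227.] 512 ztop 0.163 mean [ 0.568  -0.0072] rect mid [ 0.569  -0.0058] size [0.07  0.071] fit [ 0.5693 -0.006   0.0314]
blue [332. 245.] 214 ztop 0.108 mean [ 0.5551 -0.0252] rect mid [ 0.5611 -0.019 ] size [0.058 0.041] fit [ 0.5688 -0.0028  0.0325]
top
orange [325. 234.] 282 ztop 0.264 mean [0.5418 0.0046] rect mid [0.5461 0.002 ] size [0.022 0.052] fit [ 0.5669 -0.0028  0.031 ]
orange [168. 326.] 379 ztop 0.089 mean [0.3449 0.3841] rect mid [0.3449 0.3844] size [0.048 0.053] fit [0.3449 0.3839 0.0183]
plan [-0.001  0.005  0.361] twist -0.0 at [ 0.569  -0.0015  0.2499] yaw 1.599 op 0.764 q6 -1.81
```

View pics/s16z.png

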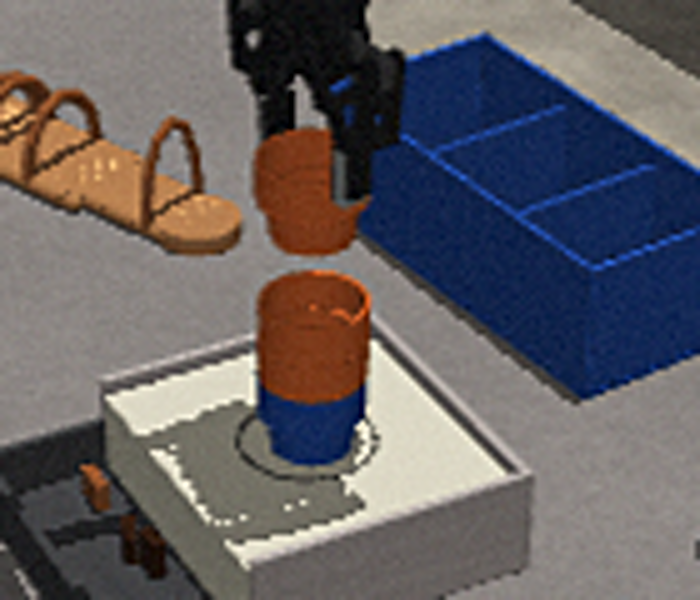

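The crop shows a straight stack at (312,370) with the cup held above it and well aligned, within 1.5 mm. Lowering.

```bash
python3 -m handwheel '[[[-0.005,0,0.1,0],[-0.005,0,0.2,0],[-0.005,0,0.26,0],[-0.005,0,0.3,0],[-0.005,0,0.33,0],[-0.005,0,0.345,0],[-0.005,0,0.357,0],[-0.005,0,0.357,0],[-0.005,0,0.357,0]]]'
```

```text
time_s: 54.4
eef_pos: [0.5703, -0.0005, 0.1788]
eef_rot: [0.0, -0.015, 1.0, -0.0]
wrist_force: [0.1, -0.3, -0.6]
opening: 0.76
grasp_force: 66.8
```

```bash
python3 -m handwheel '[[[0,0,0.004,0],[0,0,0.008,0],[0,0,0.008,0]]]'
python3 -m handwheel '[[[0,0,0,0],[0,0,0,0],[0,0,0,0],[0,0,0,0],[0,0,-0.1,0],[0,0,-0.25,0],[0,0,-0.45,0],[0,0,-0.45,0],[0,0,-0.45,0]]]' 85
python3 -m handwheel '[[[0.1,0.3,0,0],[0.2,0.6,0,0],[0.3,1,0,0],[0.3,1,0,0],[0.3,1,0,0],[0.3,1,0,0]]]'
python3 - <<'E'
from h import *
for n in('side','top'): print(n);cups(snap(n,n+'17'))
a=np.load('side17.npz')['color'][:,:,::-1];cv2.imwrite('pics/f.png',cv2.resize(a[150:370,240:460],None,fx=2.7,fy=2.7,interpolation=cv2.INTER_CUBIC))
E
```

```text
time_s: 54.78
eef_pos: [0.571, -0.0007, 0.1784]
eef_rot: [0.001, -0.015, 1.0, -0.0]
wrist_force: [-1.2, 0.7, 8.0]
opening: 0.767
grasp_force: 67.5
time_s: 55.9
eef_pos: [0.5699, -0.0004, 0.2663]
eef_rot: [-0.0, -0.015, 1.0, 0.0]
wrist_force: [-0.2, 0.0, -0.2]
opening: 0.995
grasp_force: 0.0
time_s: 56.65
eef_pos: [0.5041, 0.1969, 0.2659]
eef_rot: [-0.001, -0.015, 1.0, -0.0]
wrist_force: [-0.3, -1.2, -0.0]
opening: 0.998
grasp_force: 0.0
side
orange [332. 223.] 680 ztop 0.189 mean [ 0.5692 -0.0049] rect mid [ 0.5694 -0.0034] size [0.071 0.068] fit [ 0.5699 -0.0048  0.0311]
blue [332. 245.] 211 ztop 0.108 mean [ 0.5541 -0.0255] rect mid [ 0.5626 -0.0187] size [0.056 0.039] fit [ 0.5685 -0.004   0.0311]
top
orange [327. 226.] 656 ztop 0.191 mean [0.5503 0.001 ] rect mid [ 0.5663 -0.0017] size [0.06  0.059] fit [ 0.5682 -0.0019  0.0304]
```

View pics/f.png

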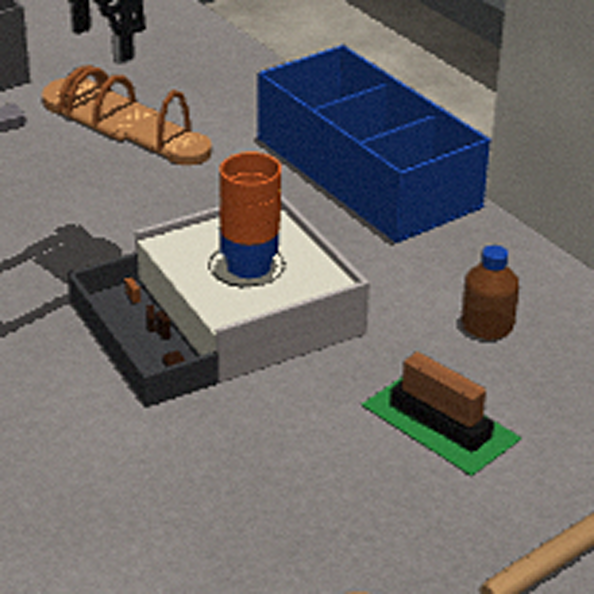

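The picture shows the straight stack at (250,215), the scraper upright on its mat at (442,400), and all four chips in the gutter. The top rim is at 0.190 m, as expected for four cups nested home.

```bash
python3 -c "
from bench import ctrl
print(ctrl.hand_in())"
```

```text
the job is handed in; nothing more can be done
None
```

I handed the job in at about 57 s on the robot's clock, with no verdict returned: by the cameras, all four chips are in the gutter, the scraper is upright on its mat, and the three orange cups are nested straight in the blue cup at the slab's centre.

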